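Heft three tins and hold up the full one

TASK

Three closed metal tins on the bench look alike, but one is full and clearly heavier than the other two, as you can feel by lifting them. First stand the two lighter tins upright inside the low wooden tray for refilling and let go of them, leaving the heaviest standing on the bench; then pick up the heaviest and finish while still holding it up, upright and at least 15 cm above the bench. Never tip a tin over, and do not push the other things on the bench about.

Things in the scene. Friction and masses are not known exactly. Their poses are not given: they have to be found in the camera images.
- tin_a: one of three closed round tins of plain bare metal that look exactly alike: body 56 mm across, lid 58 mm across over the top 13 mm (fixed on), 66 mm tall overall. Origin at the centre of the underside, z up; it starts upright on the bench, with room for fingers beside it. Neither its name nor its place tells its weight; the filling may shift 3 mm inside. The heaviest weighs 0.5 to 0.65 kg, the other two 0.15 to 0.3 kg each.
- tin_b: one of three closed round tins of plain bare metal that look exactly alike: body 56 mm across, lid 58 mm across over the top 13 mm (fixed on), 66 mm tall overall. Origin at the centre of the underside, z up; it starts upright on the bench, with room for fingers beside it. Neither its name nor its place tells its weight; the filling may shift 3 mm inside.
- tin_c: one of three closed round tins of plain bare metal that look exactly alike: body 56 mm across, lid 58 mm across over the top 13 mm (fixed on), 66 mm tall overall. Origin at the centre of the underside, z up; it starts upright on the bench, with room for fingers beside it. Neither its name nor its place tells its weight; the filling may shift 3 mm inside.
- refill_tray: low open tray of light wood, fixed to the bench: 150 mm along its x by 230 mm along its y, 20 mm tall, walls 8 mm and floor about 8 mm thick, so inside it is 134 x 214 mm and two tins fit side by side along its y. A wire grip stands out 19 mm beyond each short end. Origin at the centre of the underside.
- rolls_mid (a point): fixed obstacle: two rolls of paper, up to 290 mm long and 55 mm tall, lie side by side along y behind the tray; this point is the middle of their top. A tape roll 60 mm across and 50 mm tall stands 0.23 m to the right of it. Further right of the tins are rows of fixed bottles up to 240 mm tall. Carry tins across with the underside 80 mm or more up.
- peg: bystander: wooden clothes peg lying flat, 15 x 72 mm (its y the long way), 12 mm tall; origin at the centre of the underside
- cap: bystander: white spare bottle cap with a nozzle, standing, 48 mm across, 68 mm tall; origin at the centre of the underside
- brush: bystander: small brush with a loop handle, 30 x 86 mm (its y the long way), 55 mm tall; origin at the centre of the underside
Things that resemble listed ones, but are neither listed nor needed, are in the scene too. Leave any blue look-alike of the tin_c alone.

How it is judged:
By the outcome, as a careful person would: the job done as asked, in the order asked, and still so for the second after the job is handed in, while the arm keeps its last pose, push and grip.
It also fails if it takes over 72 s, if anything falls off the work surface, if the arm or the gripper's body presses on something with over 40 N, if the wrist force passes 120 N, or if a joint passes its speed limit or range.

ROBOT

A 6-joint arm with a two-finger parallel gripper is mounted at the origin on a cart in front of the work surface, level with it; the furniture and walls round the work are solid. World frame = base frame: x ahead of the robot, y to its left, z up, the work surface at z = 0. Lengths are in m, angles in rad, forces in N, time in s.
With the tool pointing down it reaches from about 0.35 to 1 m from the base axis. Payload 7.1 kg.
Tool frame: the origin (TCP) lies between the finger pads; the fingertips stand 19 mm ahead of it and the grasp point (between the pads) is the TCP (nose_length is the distance from the TCP to the fingertips, in m); y points along the fingers, z is the direction in which the jaws open and shut, and the axes are right-handed (so a half turn about y gives the same grasp; the last joint's range is limited). The gripper opens to 85 mm and grips with 20 to 120 N. Pads are 22 mm wide; open, the fingers measure 114 mm over their backs; the gripper's body (76 mm by 85 mm) begins 54 mm behind the grasp point. The pads swing forward as they close: fully open they stand 13 mm farther back than shut.
Start: joints at [-1.307, 0.423, 1.63, -0, 1.089, -0.019], TCP at [0.174, -0.6, 0.25] pointing down, gripper open.
Joint ranges: [-3, 3], [-0.9, 2.11], [0.09, 2.58], [-1.31, 4.45], [0.11, 2.69], [-2.54, 2.54]. Speed limits (rad/s): [2.39, 2.39, 3.01, 3.14, 3.14, 3.14].

INTERFACE

Orientations are given as a unit quaternion [x, y, z, w].
In Python, from rig import * gives the robot as it stands.
- The arm moves only by the shell command python3 -m inch 'ROWS' [FORCE]. ROWS is JSON, a list of rows, each an object of numbers: "dx", "dy", "dz": the shift along the tool's x, y, z as a fraction of full scale; "turn": the turn about the tool's y as a fraction of full scale; "jaw": the closure, from -1 (fully open) to 1 (shut), so that 0 is half open. A call has 1 to 12 rows; each row is the pose to reach, as a shift and turn from the pose commanded when the call began, along the tool's axes at that moment, turning the shorter way round; what a row does not reach only later rows make up. Full scale, the value 1, is 0.15 m for a shift and pi rad for a turn. A row lasts 1/12 s, in which the tool goes at most 41.7 mm and 7.16 degrees, less where a joint would pass 70% of its speed; a pose out of reach is approached as far as the arm can. A call with a number of a shift or a turn outside -1 to 1 is refused whole. A call with a gripper value outside its range is refused whole. The fingers move at their own pace and stop on an object; FORCE is the grip in N (left out, the last holds). Time passes only in rows, so rows that repeat a pose let the fingers close. It gives the time, the measured TCP pose, the force and the opening at its end, in the units of the state.
- sense(): the state, without advancing time (a new reading comes with each control period).
- read_camera(name): name is "scene" or "top" or "wrist"; returns the picture (400x640x3 uint8, blue, green, red); there is no depth.
- get_calibration(name): a dict with "fovy" (degrees; the focal length in pixels is half the picture's height over the tangent of half this angle, whatever the lens; pixels are square), "cx", "cy" (the principal point, pixels), "world_from_camera" (4x4, takes a point from camera to world coordinates); the wrist camera has in their place "mount" (4x4, takes a point from camera to tool coordinates, whose origin is the TCP and whose axes are the tool frame's). Camera axes: x right, y up, looking along -z (the intrinsics and any distortion apply to the point x, -y, -z); pixel columns grow to the right and rows downward; lengths in m; the calibration is good to about 2 mm. A picture is of the moment at which its call begins: read the wrist's pose just before it. get_calibration takes no time and is no camera call.
- finish_job(): hands the job in, once; it reports no verdict.
Trained networks look in the newest picture that a camera, given by its name, has taken for a name from the list of things; names that differ only in an ending like _2 or _b are one class to them, and where a whole thing is asked for, a point or a joint stands for the part that bears it (a point fixed in the world has none). Each returns a list of dicts, best first, with "p" (0 to 1); they miss things now and then, are a little off and sometimes report something else, mostly with a low value. They report only what shows in the picture. A call takes as long as a camera call. They do not tell look-alikes from the thing itself.
- recognise(thing, camera): "bbox" ([left, top, width, height] in pixels, round what is visible of it).
- cut_out(thing, camera): "region" (400x640 bool, what is visible of it) and "bbox" ([left, top, width, height] in pixels, round what is visible of it).
The state is a dict: "time": time; "q": joint angles; "qd": joint speeds; "joint_efforts": joint torques, N m; "ee_pos": TCP position; "orientation": TCP orientation; "force": force on the tool from outside, world axes, zero at the start; "ft_torque": the same for the moment, N m; "gripper_width": finger opening in m.
Only numpy, scipy, OpenCV 4.12 (cv2) and the standard library are available. Lean on these libraries where they do the work, as an engineer would, in place of code of your own. Each camera call takes 0.05 s, during which the arm holds its last target. There are 200 camera calls.

## Working session

There is one attempt and no reset: what is moved stays moved. The work goes in short steps, Python scripts to look and compute and a shell command to move; the robot and the scene stay as the last step left them, time stands still between calls to the robot, and variables do not carry over. Pictures are saved under pics/ and viewed, about 8 in all and at most 12, crops included, and the job is handed in when it is done.

```bash
mkdir -p pics
cat > h.py <<'E'
from rig import *
import numpy as np, cv2
from scipy.spatial.transform import Rotation as R
def cam(name):
    c=get_calibration(name); f=200/np.tan(np.radians(c['fovy'])/2)
    if 'world_from_camera' in c: T=np.array(c['world_from_camera'])
    else:
        s=sense(); W=np.eye(4); W[:3,:3]=R.from_quat(s['orientation']).as_matrix(); W[:3,3]=s['ee_pos']
        T=W@np.array(c['mount'])
    return f,c['cx'],c['cy'],T,c
def ray(C,u,v):
    f,cx,cy,T,_=C; d=T[:3,:3]@np.array([(u-cx)/f,-(v-cy)/f,-1]); return T[:3,3],d
def onz(C,u,v,z):
    o,d=ray(C,u,v); return o+d*(z-o[2])/d[2]
def proj(C,p):
    f,cx,cy,T,_=C; q=np.linalg.inv(T)@np.append(p,1); return cx+f*q[0]/-q[2], cy-f*q[1]/-q[2]
E
python3 - <<'E'
from h import *
s=sense(); print(s)
for n in ['top','scene']:
    im=read_camera(n); cv2.imwrite(f'pics/{n}0.png',im); C=cam(n); print(n,C[4])
    for t in ['tin_a','refill_tray','peg','cap','brush']:
        for d in recognise(t,n)[:6]:
            b=d['bbox']; u,v=b[0]+b[2]/2,b[1]+b[3]/2
            print(t,round(d['p'],2),np.round(b),onz(C,u,v,.033).round(3))
print(get_calibration('wrist'))
E
```

```text
{'time': 0.0, 'q': array([-1.30700168e+00,  4.23856985e-01,  1.63073975e+00,  1.71267024e-05,
        1.08857897e+00, -1.89672312e-02]), 'qd': array([ 0.00129372, -0.00087165,  0.00034437,  0.00139615,  0.00202913,
       -0.00098813]), 'joint_efforts': array([ 9.37691366e-04, -5.57377088e+01, -2.81736392e+01,  2.76055744e-05,
        7.48728868e-03, -1.16835045e-05]), 'ee_pos': array([ 0.17428802, -0.5996441 ,  0.24951604]), 'orientation': array([-0.09969891,  0.70060785, -0.69949554,  0.09957287]), 'force': array([-0.09510128, -0.10516343, -0.81041968]), 'ft_torque': array([0.06788473, 0.0022908 , 0.01308333]), 'gripper_width': 0.08555724526037278}
top {'fovy': 50.82618881533718, 'cx': 322.74446894173616, 'cy': 199.66137621645063, 'world_from_camera': array([[-0.01136729,  0.98191479, -0.18898182,  0.32187223],
       [-0.99956593, -0.01629547, -0.02454417, -0.01277842],
       [-0.02717983,  0.18862079,  0.9816738 ,  1.01974112],
       [ 0.        ,  0.        ,  0.        ,  1.        ]])}
tin_a 0.9 [342. 194.  21.  24.] [ 0.494 -0.06   0.033]
tin_a 0.83 [288. 202.  27.  30.] [0
[... 927 characters left out ...]
ll_tray 0.8 [210. 266. 143. 134.] [0.398 0.297 0.033]
peg 0.61 [324. 178.  15.   8.] [ 0.547 -0.049  0.033]
cap 0.95 [360. 234.  24.  23.] [0.371 0.039 0.033]
brush 0.58 [396. 193.  21.  33.] [ 0.364 -0.09   0.033]
brush 0.58 [351.  98.  23.  31.] [ 0.636 -0.308  0.033]
{'fovy': 59.64615079724043, 'cx': 324.85280002131054, 'cy': 195.5830711929204, 'mount': array([[ 1.28116013e-03, -9.60030863e-01, -2.79891230e-01,
        -7.07698761e-02],
       [-3.78151461e-04,  2.79890975e-01, -9.60031718e-01,
        -1.22873287e-01],
       [ 9.99999108e-01,  1.33579564e-03, -4.45191468e-06,
        -5.25877856e-04],
       [ 0.00000000e+00,  0.00000000e+00,  0.00000000e+00,
         1.00000000e+00]])}
```

View pics/top0.png

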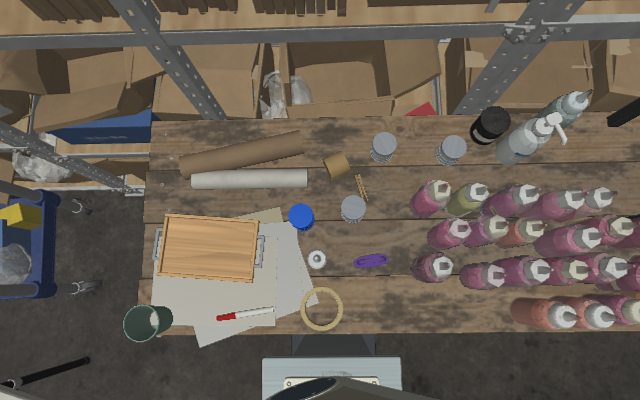

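View pics/scene0.png

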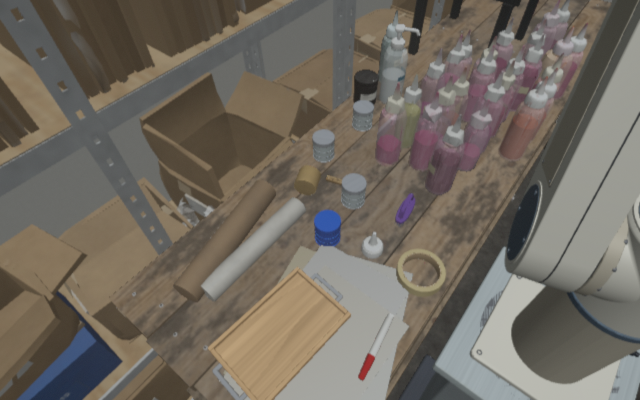

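The top view shows the grey tins at (353,208), (384,146) and (453,150). The blue look-alike is at (301,217) and the tray at (208,247). The scene view agrees: (353,190), (323,146), (362,115), with bottles to the right of the last one.

```bash
python3 - <<'E'
from h import *
s=sense(); M=R.from_quat(s['orientation']).as_matrix(); print(M.round(3))
p=s['ee_pos']
for t in [(0.60,-0.29,.40)]:
    print((M.T@(np.array(t)-p)/.15).round(2))
# triangulate
A,B=cam('top'),cam('scene')
def tri(a,b):
    o1,d1=ray(A,*a);o2,d2=ray(B,*b); k=np.linalg.lstsq(np.c_[d1,-d2],o2-o1,rcond=None)[0]
    P,Q=o1+d1*k[0],o2+d2*k[1]; return ((P+Q)/2).round(3),np.linalg.norm(P-Q).round(4)
print(tri((352.5,208),(353.5,191)),tri((384,146),(323,146)),tri((453,150),(362,114)))
E
python3 -m inch '[{"dy":-1},{"dy":-1},{"dy":-1},{"dy":-1}]' 60
```

```text
[[-0.96   0.     0.279]
 [-0.279 -0.    -0.96 ]
 [ 0.    -1.     0.   ]]
[-3.3  -1.   -1.19]
(array([ 0.49 , -0.059,  0.034]), np.float64(0.0006)) (array([ 0.645, -0.139,  0.028]), np.float64(0.002)) (array([ 0.632, -0.303,  0.034]), np.float64(0.0069))schema error: expected keys dx, dy, dz, turn, jaw
```

```bash
python3 -m inch '[{"dx":0,"dy":-0.5,"dz":0,"turn":0.03,"jaw":-1},{"dx":0,"dy":-1,"dz":0,"turn":0.06,"jaw":-1},{"dx":0,"dy":-1,"dz":0,"turn":0.09,"jaw":-1},{"dx":-0.3,"dy":-1,"dz":-0.3,"turn":0.09,"jaw":-1},{"dx":-0.6,"dy":-1,"dz":-0.6,"turn":0.09,"jaw":-1},{"dx":-1,"dy":-1,"dz":-1,"turn":0.09,"jaw":-1},{"dx":-1,"dy":-1,"dz":-1,"turn":0.09,"jaw":-1}]' 60
```

```text
time: 1.18
ee_pos: [0.2535, -0.4555, 0.3991]
orientation: [-0.001, -0.707, 0.708, 0.0]
force: [1.4, -1.0, 0.4]
gripper_width: 0.0853
```

```bash
python3 -m inch '[{"dx":-0.3,"dy":0,"dz":-0.2,"turn":0,"jaw":-1},{"dx":-0.6,"dy":0,"dz":-0.4,"turn":0,"jaw":-1},{"dx":-1,"dy":0,"dz":-0.7,"turn":0,"jaw":-1},{"dx":-1,"dy":0,"dz":-0.7,"turn":0,"jaw":-1}]'
python3 -m inch '[{"dx":-0.3,"dy":0,"dz":0,"turn":0,"jaw":-1},{"dx":-0.6,"dy":0,"dz":0,"turn":0,"jaw":-1},{"dx":-1,"dy":0,"dz":0,"turn":0,"jaw":-1},{"dx":-1,"dy":0,"dz":0,"turn":0,"jaw":-1},{"dx":-1,"dy":0,"dz":0,"turn":0,"jaw":-1}]'
cat >> h.py <<'E'
def look(name,things,z=.033,k=3):
    C=cam(name); im=read_camera(name)
    for t in things:
        for d in recognise(t,name)[:k]:
            b=d['bbox']; print(t,round(d['p'],2),np.round(b),onz(C,b[0]+b[2]/2,b[1]+b[3]/2,z).round(3))
    return C,im
E
python3 - <<'E'
from h import *
C,im=look('wrist',['tin_a']); cv2.imwrite('pics/w1.png',im); print(sense()['ee_pos'],sense()['force'],sense()['q'].round(2))
E
```

```text
time: 1.52
ee_pos: [0.3911, -0.3601, 0.3989]
orientation: [-0.0, -0.707, 0.707, -0.0]
force: [-0.2, -0.9, -0.8]
gripper_width: 0.0854
time: 1.93
ee_pos: [0.5442, -0.3607, 0.3974]
orientation: [-0.001, 0.707, -0.707, 0.002]
force: [-1.1, 1.0, -1.1]
gripper_width: 0.0854
tin_a 0.91 [ 80. 158.  67.  53.] [ 0.49  -0.055  0.033]
tin_a 0.79 [  0. 171.  71.  53.] [0.47  0.061 0.033]
tin_a 0.64 [251.  58.  48.  47.] [ 0.631 -0.293  0.033]
[ 0.54036619 -0.3611181   0.39758068] [ 0.07684579  0.28955321 -0.36899313] [-0.61  0.34  1.41 -0.    1.39  0.96]
```

View pics/w1.png

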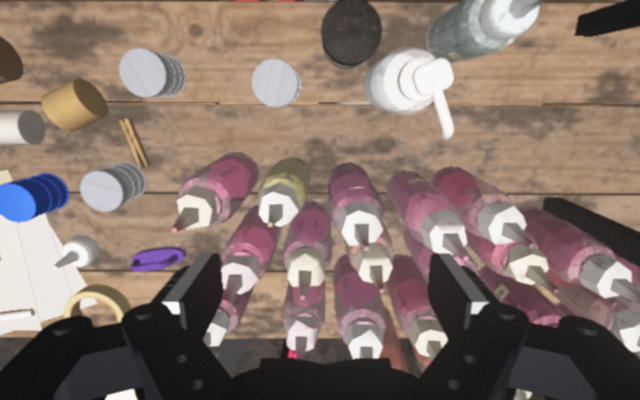

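The wrist view shows the third tin at (276,82). It has a clear band on both sides along the jaw axis, the black bottle being at (352,32) beyond it. The other tins are at (150,72) and (110,187), and the blue one is at (30,195).

Run:
```python
from h import *
C=cam('wrist'); p=sense()['ee_pos']
print(sense()['force'])
for u,v in [(276.5,82),(146,72),(104,190)]: print(onz(C,u,v,.066).round(4))
q=onz(C,276.5,82,.066); print(((p-q)/.15).round(2))
```

```text
[ 0.07684579  0.28955321 -0.36899313]
[ 0.6247 -0.3006  0.066 ]
[ 0.6364 -0.1406  0.066 ]
[ 0.4859 -0.0622  0.066 ]
[-0.56 -0.4   2.21]
```

```bash
python3 -m inch '[{"dx":-0.28,"dy":0,"dz":-0.2,"turn":0,"jaw":-1},{"dx":-0.57,"dy":0.1,"dz":-0.4,"turn":0,"jaw":-1},{"dx":-0.57,"dy":0.5,"dz":-0.4,"turn":0,"jaw":-1},{"dx":-0.57,"dy":0.9,"dz":-0.4,"turn":0,"jaw":-1},{"dx":-0.57,"dy":0.9,"dz":-0.4,"turn":0,"jaw":-1},{"dx":-0.57,"dy":0.9,"dz":-0.4,"turn":0,"jaw":-1}]'
python3 - <<'E'
from h import *
C,im=look('wrist',['tin_a'],.033); cv2.imwrite('pics/w2.png',im); print(sense()['ee_pos'])
E
```

```text
time: 2.53
ee_pos: [0.6207, -0.2994, 0.2551]
orientation: [-0.004, 0.709, -0.705, -0.004]
force: [-1.9, 0.9, -1.7]
gripper_width: 0.0853
tin_a 0.88 [292. 124.  64.  70.] [ 0.627 -0.297  0.033]
tin_a 0.87 [  0. 258.  56.  72.] [0.471 0.039 0.033]
tin_a 0.8 [ 63. 244.  86.  72.] [ 0.489 -0.053  0.033]
[ 0.62368005 -0.30166153  0.26253741]
```

View pics/w2.png

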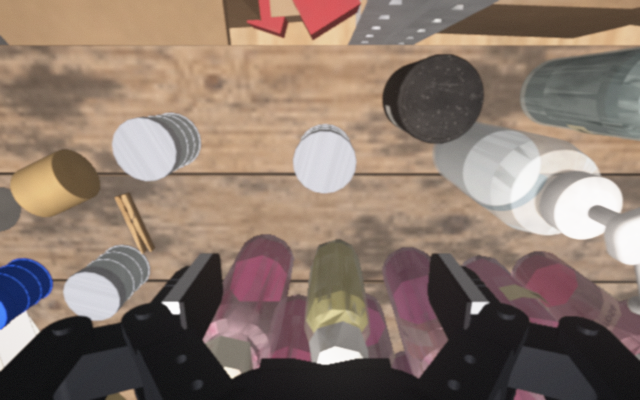

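The tin is straight ahead with its lid at (324,159). The yellow bottle's base edge is at (337,240) and the black bottle is at (433,98), so the descent looks clear. I'll check the distances.

Run:
```python
from h import *
C=cam('wrist'); p=sense()['ee_pos']; print(p, sense()['force'],sense()['ft_torque'])
q=onz(C,324,159,.066); print(q.round(4),((p-q)/.15).round(3))
print(onz(C,337,240,0).round(3),onz(C,340,335,.2).round(3),onz(C,385,95,.0).round(3),onz(C,440,150,.0).round(3),onz(C,250,235,0).round(3))
q=onz(C,148,148,.066); print(q)
q=onz(C,92,290,.066); print(q)
```

```text
[ 0.62368005 -0.30166153  0.26253741] [ 0.48050635 -0.30823518  1.98856986] [ 0.03020835  0.07368132 -0.01500836]
[ 0.6358 -0.3002  0.066 ] [-0.081 -0.01   1.31 ]
[ 0.526 -0.315  0.   ] [ 0.549 -0.31   0.2  ] [ 0.692 -0.365  0.   ] [ 0.633 -0.428  0.   ] [ 0.532 -0.212  0.   ]
[ 0.64627018 -0.13875196  0.066     ]
[ 0.49871665 -0.05911107  0.066     ]
```

```bash
python3 -m inch '[{"dx":-0.04,"dy":0.25,"dz":0,"turn":0,"jaw":-1},{"dx":-0.04,"dy":0.5,"dz":0,"turn":0,"jaw":-1},{"dx":-0.04,"dy":0.8,"dz":0,"turn":0,"jaw":-1},{"dx":-0.04,"dy":0.8,"dz":0,"turn":0,"jaw":-1},{"dx":-0.04,"dy":0.8,"dz":0,"turn":0,"jaw":-1},{"dx":-0.04,"dy":0.8,"dz":0,"turn":0,"jaw":-1}]'
python3 - <<'E'
from h import *
C=cam('wrist'); im=read_camera('wrist'); p=sense()['ee_pos']
for d in cut_out('tin_a','wrist')[:2]:
    print(d['p'],d['bbox']); im[d['region'],2]=255
cv2.imwrite('pics/w3.png',im); print(p,sense()['force'])
E
```

```text
time: 3.13
ee_pos: [0.633, -0.3031, 0.1474]
orientation: [-0.002, -0.706, 0.708, -0.001]
force: [0.5, 0.1, -0.2]
gripper_width: 0.0855
0.97 [0.8, 310.2, 63.1, 57.6]
0.56 [2.2, 145.2, 146.5, 99.4]
[ 0.63350083 -0.30318726  0.14803619] [-0.48600493  0.44900781  0.19713658]
```

View pics/w3.png

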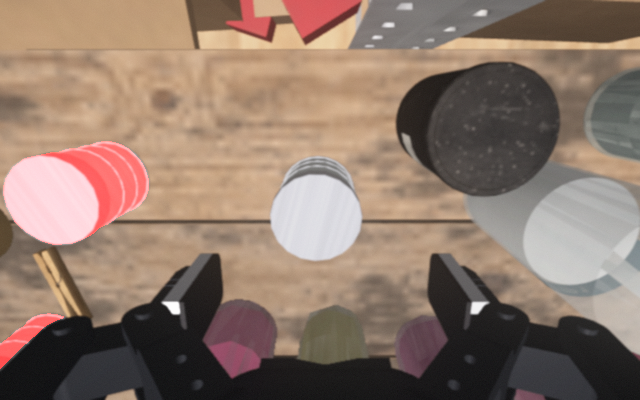

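The tin's lid is centred at (316,217), between the fingers, with clear bench on both sides.

Run:
```python
from h import *
C=cam('wrist'); p=sense()['ee_pos']
q=onz(C,316,217,.066); print(p,q.round(4),((p-q)/.15).round(3)); print(proj(C,p+np.array([0,0,-.082])))
q=onz(C,53,200,.066); print(q)
```

```text
[ 0.63345962 -0.30306017  0.14797634] [ 0.631  -0.2974  0.066 ] [ 0.016 -0.038  0.547]
(np.float64(325.14783844638936), np.float64(213.22343340924502))
[ 0.64247479 -0.13642539  0.066     ]
```

```bash
python3 -m inch '[{"dx":0.02,"dy":0.1,"dz":-0.04,"turn":0,"jaw":-1},{"dx":0.02,"dy":0.3,"dz":-0.04,"turn":0,"jaw":-1},{"dx":0.02,"dy":0.5,"dz":-0.04,"turn":0,"jaw":-1},{"dx":0.02,"dy":0.77,"dz":-0.04,"turn":0,"jaw":-1},{"dx":0.02,"dy":0.77,"dz":-0.04,"turn":0,"jaw":-1},{"dx":0.02,"dy":0.77,"dz":-0.04,"turn":0,"jaw":-1}]' 60
python3 -m inch '[{"dx":0,"dy":0,"dz":0,"turn":0,"jaw":0},{"dx":0,"dy":0,"dz":0,"turn":0,"jaw":1},{"dx":0,"dy":0,"dz":0,"turn":0,"jaw":1},{"dx":0,"dy":0,"dz":0,"turn":0,"jaw":1},{"dx":0,"dy":0,"dz":0,"turn":0,"jaw":1},{"dx":0,"dy":0,"dz":0,"turn":0,"jaw":1},{"dx":0,"dy":0,"dz":0,"turn":0,"jaw":1},{"dx":0,"dy":0,"dz":0,"turn":0,"jaw":1}]' 60
```

```text
time: 3.73
ee_pos: [0.6281, -0.2955, 0.0281]
orientation: [-0.001, 0.707, -0.707, -0.001]
force: [0.2, 0.3, 0.5]
gripper_width: 0.0856
time: 4.4
ee_pos: [0.6307, -0.2969, 0.0321]
orientation: [-0.002, -0.706, 0.708, -0.002]
force: [-1.9, -0.7, 7.6]
gripper_width: 0.0556
```

```bash
python3 -m inch '[{"dx":0,"dy":-0.1,"dz":0,"turn":0,"jaw":1},{"dx":0,"dy":-0.3,"dz":0,"turn":0,"jaw":1},{"dx":0,"dy":-0.6,"dz":0,"turn":0,"jaw":1},{"dx":0,"dy":-0.6,"dz":0,"turn":0,"jaw":1},{"dx":0,"dy":-0.6,"dz":0,"turn":0,"jaw":1},{"dx":0,"dy":-0.6,"dz":0,"turn":0,"jaw":1},{"dx":0,"dy":-0.6,"dz":0,"turn":0,"jaw":1},{"dx":0,"dy":-0.6,"dz":0,"turn":0,"jaw":1}]' 60
python3 - <<'E'
from h import *
for i in range(4): s=sense(); print(s['time'],s['force'].round(2),s['ft_torque'].round(3),s['joint_efforts'].round(2)); read_camera('top')
E
```

```text
time: 5.07
ee_pos: [0.6269, -0.2949, 0.1159]
orientation: [-0.001, 0.708, -0.707, -0.001]
force: [-0.1, -0.2, -6.1]
gripper_width: 0.0557
5.0667 [-0.11 -0.16 -6.13] [-0.058  0.027 -0.028] [ 1.000e-02 -7.165e+01 -2.684e+01 -1.000e-02  1.000e-02  0.000e+00]
5.1167 [ 0.72  0.05 -6.84] [-0.004 -0.017  0.015] [ 0.000e+00 -7.122e+01 -2.660e+01 -1.000e-02  3.000e-02  0.000e+00]
5.1667 [ 0.12 -0.23 -5.73] [ 0.003 -0.009 -0.052] [ 1.000e-02 -7.090e+01 -2.647e+01 -1.000e-02  3.000e-02  0.000e+00]
5.2167 [ 0.53  0.06 -5.96] [-0.008 -0.051 -0.031] [ 0.000e+00 -7.068e+01 -2.640e+01 -1.000e-02  3.000e-02  0.000e+00]
```

The reading is about 6.1 N, so this tin weighs roughly 0.6 kg and is the heavy one. I'll put it back where it stood.

```bash
python3 -m inch '[{"dx":0,"dy":0.2,"dz":0,"turn":0,"jaw":1},{"dx":0,"dy":0.35,"dz":0,"turn":0,"jaw":1},{"dx":0,"dy":0.5,"dz":0,"turn":0,"jaw":1},{"dx":0,"dy":0.55,"dz":0,"turn":0,"jaw":1},{"dx":0,"dy":0.59,"dz":0,"turn":0,"jaw":1},{"dx":0,"dy":0.6,"dz":0,"turn":0,"jaw":1},{"dx":0,"dy":0.6,"dz":0,"turn":0,"jaw":1}]' 60
python3 -m inch '[{"dx":0,"dy":0,"dz":0,"turn":0,"jaw":0.3},{"dx":0,"dy":0,"dz":0,"turn":0,"jaw":-0.3},{"dx":0,"dy":0,"dz":0,"turn":0,"jaw":-1},{"dx":0,"dy":0,"dz":0,"turn":0,"jaw":-1},{"dx":0,"dy":0,"dz":0,"turn":0,"jaw":-1},{"dx":0,"dy":0,"dz":0,"turn":0,"jaw":-1}]' 60
```

```text
time: 5.85
ee_pos: [0.6262, -0.2945, 0.0322]
orientation: [-0.002, 0.708, -0.706, -0.002]
force: [-21.6, 9.7, 33.2]
gripper_width: 0.0555
time: 6.35
ee_pos: [0.6291, -0.296, 0.0284]
orientation: [-0.0, -0.707, 0.707, -0.0]
force: [-0.5, 0.6, -0.8]
gripper_width: 0.0853
```

```bash
python3 -m inch '[{"dx":0,"dy":-0.2,"dz":0,"turn":0,"jaw":-1},{"dx":0,"dy":-0.45,"dz":0,"turn":0,"jaw":-1},{"dx":0,"dy":-0.7,"dz":0,"turn":0,"jaw":-1},{"dx":-0.03,"dy":-0.8,"dz":-0.25,"turn":0,"jaw":-1},{"dx":-0.07,"dy":-0.8,"dz":-0.5,"turn":0,"jaw":-1},{"dx":-0.07,"dy":-0.8,"dz":-0.75,"turn":0,"jaw":-1},{"dx":-0.07,"dy":-0.8,"dz":-1,"turn":0,"jaw":-1},{"dx":-0.07,"dy":-0.8,"dz":-1,"turn":0,"jaw":-1},{"dx":-0.07,"dy":-0.8,"dz":-1,"turn":0,"jaw":-1}]' 60
python3 - <<'E'
from h import *
C=cam('wrist'); p=sense()['ee_pos']; im=read_camera('wrist'); print(p)
for d in cut_out('tin_a','wrist')[:3]:
    print(d['p'],d['bbox'])
cv2.imwrite('pics/w4.png',im)
E
```

```text
time: 7.1
ee_pos: [0.6392, -0.1436, 0.1479]
orientation: [0.001, -0.707, 0.707, -0.001]
force: [1.0, 1.1, -0.2]
gripper_width: 0.0851
[ 0.63916565 -0.143623    0.1479426 ]
0.97 [474.7, 168.5, 132.6, 106.8]
0.63 [203.0, 311.8, 60.2, 66.1]
0.57 [265.5, 152.4, 91.7, 98.3]
```

View pics/w4.png

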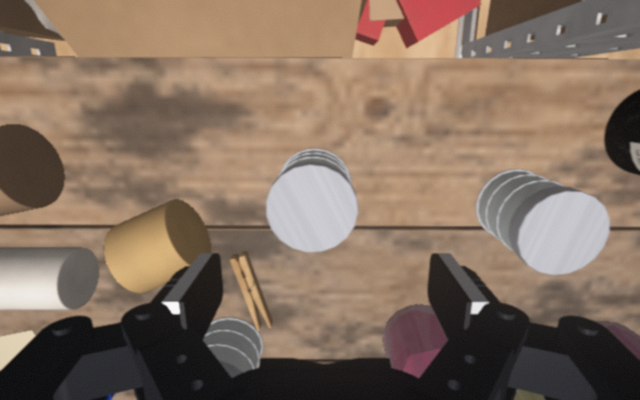

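The tin's lid is at (312,206). The peg's near end is at (237,253) and the tape roll at (160,245). The heavy tin stands upright at (545,220).

Run:
```python
from h import *
C=cam('wrist'); p=sense()['ee_pos']
q=onz(C,312,206,.066); print(p,q.round(4),((p-q)/.15).round(3)); print('peg',onz(C,237,253,.006),onz(C,265,327,.006),'tape',onz(C,205,230,.0),onz(C,200,205,.05))
C,im=look('top',['refill_tray','peg']);cv2.imwrite('pics/t2.png',cv2.resize(im[190:300,130:330],None,fx=4,fy=4,interpolation=cv2.INTER_CUBIC))
```

```text
[ 0.63922157 -0.14604328  0.14789846] [ 0.6435 -0.1377  0.066 ] [-0.029 -0.055  0.546]
peg [ 0.58318906 -0.07272704  0.006     ] [ 0.51131267 -0.09245982  0.006     ] tape [ 0.60128362 -0.04594807  0.        ] [ 0.63912807 -0.06274352  0.05      ]
```

View pics/t2.png

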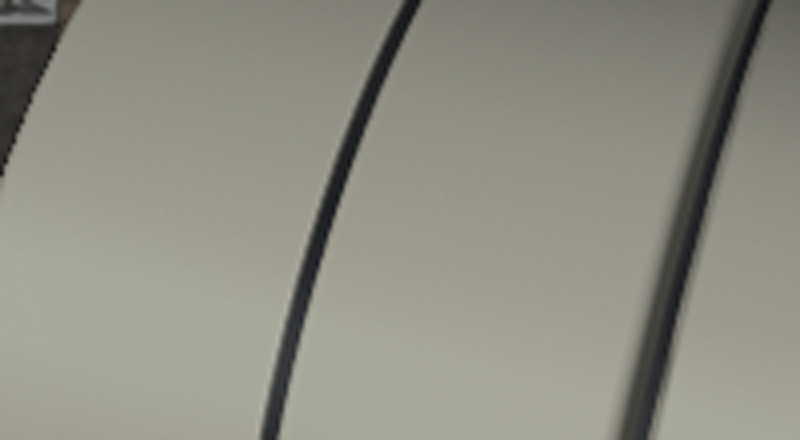

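```bash
python3 -m inch '[{"dx":-0.03,"dy":0.05,"dz":-0.05,"turn":0,"jaw":-1},{"dx":-0.03,"dy":0.3,"dz":-0.05,"turn":0,"jaw":-1},{"dx":-0.03,"dy":0.5,"dz":-0.05,"turn":0,"jaw":-1},{"dx":-0.03,"dy":0.76,"dz":-0.05,"turn":0,"jaw":-1},{"dx":-0.03,"dy":0.76,"dz":-0.05,"turn":0,"jaw":-1},{"dx":-0.03,"dy":0.76,"dz":-0.05,"turn":0,"jaw":-1}]' 60
python3 -m inch '[{"dx":0,"dy":0,"dz":0,"turn":0,"jaw":0},{"dx":0,"dy":0,"dz":0,"turn":0,"jaw":1},{"dx":0,"dy":0,"dz":0,"turn":0,"jaw":1},{"dx":0,"dy":0,"dz":0,"turn":0,"jaw":1},{"dx":0,"dy":0,"dz":0,"turn":0,"jaw":1},{"dx":0,"dy":0,"dz":0,"turn":0,"jaw":1},{"dx":0,"dy":0,"dz":0,"turn":0,"jaw":1},{"dx":0,"dy":0,"dz":0,"turn":0,"jaw":1}]' 60
python3 -m inch '[{"dx":0,"dy":-0.1,"dz":0,"turn":0,"jaw":1},{"dx":0,"dy":-0.3,"dz":0,"turn":0,"jaw":1},{"dx":0,"dy":-0.6,"dz":0,"turn":0,"jaw":1},{"dx":0,"dy":-0.9,"dz":0,"turn":0,"jaw":1},{"dx":0,"dy":-1,"dz":0,"turn":0,"jaw":1},{"dx":0,"dy":-1,"dz":0,"turn":0,"jaw":1},{"dx":0,"dy":-1,"dz":0,"turn":0,"jaw":1},{"dx":0,"dy":-1,"dz":0,"turn":0,"jaw":1}]' 60
python3 - <<'E'
from h import *
for i in range(3): s=sense(); print(s['ee_pos'],s['force'].round(2)); read_camera('top')
# tray corners from bbox-free line fit on the initial top picture
im=cv2.imread('pics/top0.png'); A=cam('top'); B=cam('scene')
for uv in [(166,214),(259,221),(252,282),(158,275)]: print('top',onz(A,*uv,.02).round(3))
for uv in [(296,270),(350,316),(262,400),(210,348)]: print('scene',onz(B,*uv,.02).round(3))
E
```

```text
time: 7.85
ee_pos: [0.6414, -0.1379, 0.0314]
orientation: [-0.002, 0.708, -0.707, -0.002]
force: [0.0, -0.3, 0.0]
gripper_width: 0.0856
time: 8.52
ee_pos: [0.6454, -0.1384, 0.0371]
orientation: [-0.002, -0.707, 0.707, -0.002]
force: [-0.1, 0.3, 6.5]
gripper_width: 0.0559
time: 9.18
ee_pos: [0.6425, -0.1379, 0.1839]
orientation: [-0.0, 0.707, -0.707, -0.0]
force: [-0.0, -0.9, -1.3]
gripper_width: 0.0558
[ 0.6425167  -0.13793159  0.18392347] [-0.04 -0.92 -1.27]
[ 0.6421543  -0.13782575  0.18290472] [-0.22 -0.04 -2.49]
[ 0.64206179 -0.13780519  0.18236781] [ 0.5  -0.14 -2.43]
top [0.485 0.393 0.02 ]
top [0.465 0.166 0.02 ]
top [0.321 0.18  0.02 ]
top [0.339 0.404 0.02 ]
scene [0.466 0.178 0.02 ]
scene [0.32  0.188 0.02 ]
scene [0.351 0.398 0.02 ]
scene [0.486 0.395 0.02 ]
```

This one reads about 2.4 N, so it is light. The tray is centred near (0.403, 0.288) and turned about -5°. I'll carry the tin to the left half.

```bash
python3 -m inch '[{"dx":0.03,"dy":0,"dz":-0.1,"turn":0,"jaw":1},{"dx":0.1,"dy":0,"dz":-0.25,"turn":0,"jaw":1},{"dx":0.2,"dy":0,"dz":-0.45,"turn":0,"jaw":1},{"dx":0.35,"dy":0,"dz":-0.65,"turn":0,"jaw":1},{"dx":0.45,"dy":0,"dz":-0.85,"turn":0,"jaw":1},{"dx":0.5,"dy":0,"dz":-1,"turn":0,"jaw":1}]'
python3 -m inch '[{"dx":0.1,"dy":0,"dz":-0.2,"turn":0,"jaw":1},{"dx":0.2,"dy":0,"dz":-0.4,"turn":0,"jaw":1},{"dx":0.3,"dy":0,"dz":-0.6,"turn":0,"jaw":1},{"dx":0.4,"dy":0,"dz":-0.8,"turn":0,"jaw":1},{"dx":0.5,"dy":0,"dz":-1,"turn":0,"jaw":1}]'
python3 -m inch '[{"dx":0.05,"dy":0,"dz":-0.1,"turn":-0.03,"jaw":1},{"dx":0.1,"dy":0,"dz":-0.2,"turn":-0.07,"jaw":1},{"dx":0.15,"dy":0,"dz":-0.3,"turn":-0.11,"jaw":1},{"dx":0.2,"dy":0,"dz":-0.4,"turn":-0.15,"jaw":1},{"dx":0.25,"dy":0,"dz":-0.5,"turn":-0.19,"jaw":1},{"dx":0.3,"dy":0,"dz":-0.6,"turn":-0.23,"jaw":1},{"dx":0.35,"dy":0,"dz":-0.7,"turn":-0.27,"jaw":1},{"dx":0.4,"dy":0,"dz":-0.8,"turn":-0.31,"jaw":1},{"dx":0.45,"dy":0,"dz":-0.9,"turn":-0.35,"jaw":1},{"dx":0.5,"dy":0,"dz":-1,"turn":-0.39,"jaw":1},{"dx":0.5,"dy":0,"dz":-1,"turn":-0.43,"jaw":1},{"dx":0.5,"dy":0,"dz":-1,"turn":-0.47,"jaw":1}]'
python3 -m inch '[{"dx":0,"dy":0,"dz":0,"turn":0,"jaw":1},{"dx":0,"dy":0,"dz":0,"turn":0,"jaw":1}]'
python3 - <<'E'
from h import *
s=sense(); M=R.from_quat(s['orientation']).as_matrix(); print(M.round(3),s['ee_pos'],s['q'].round(2),s['force'].round(1))
print((M.T@(np.array([.4075,.342,.1])-s['ee_pos'])/.15).round(2))
C=cam('wrist'); im=read_camera('wrist'); cv2.imwrite('pics/w5.png',im); np.save('C5.npy',C[3])
E
```

```text
time: 9.83
ee_pos: [0.5649, 0.0143, 0.1825]
orientation: [-0.002, 0.707, -0.707, -0.001]
force: [0.2, -0.6, -2.8]
gripper_width: 0.0558
time: 10.25
ee_pos: [0.4914, 0.1634, 0.183]
orientation: [0.001, -0.707, 0.707, 0.001]
force: [0.0, 0.3, -1.2]
gripper_width: 0.0559
time: 11.25
ee_pos: [0.4168, 0.3127, 0.183]
orientation: [-0.477, 0.523, -0.523, 0.475]
force: [-0.3, -0.2, -2.1]
gripper_width: 0.056
time: 11.42
ee_pos: [0.4175, 0.3119, 0.1832]
orientation: [-0.474, 0.526, -0.525, 0.473]
force: [-0.1, -0.3, -2.7]
gripper_width: 0.0556
[[-0.105 -0.001  0.995]
 [-0.995 -0.001 -0.105]
 [ 0.001 -1.    -0.001]] [0.41748095 0.31187133 0.18316044] [0.62 0.37 1.91 0.   0.87 0.72] [-0.1 -0.3 -2.7]
[-0.19  0.55 -0.09]
```

View pics/w5.png

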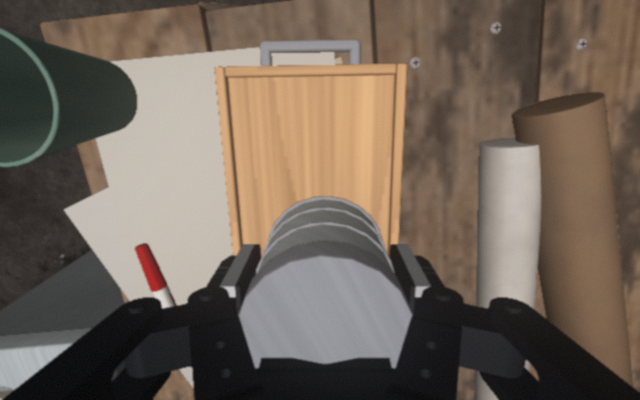

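The view looks along the tray. Its far corners are at (217,67) and (406,65), and the side walls run down to (237,245) and (395,245). The tin is upright and centred between the fingers.

Run:
```python
from h import *
C=cam('wrist'); s=sense(); M=R.from_quat(s['orientation']).as_matrix()
a,b=onz(C,217,67,.02),onz(C,406,65,.02); c,d=onz(C,237,245,.0),onz(C,397,240,.02); print(a,b,c,d,np.linalg.norm(a-b))
e=(a-b)/np.linalg.norm(a-b); print('xaxis',-e)
m=(a+b)/2; y=np.array([e[1],-e[0],0]); y*=np.sign(y[1])
for k in (.061,.115,.169):
    t=m-y*k; print(k,t.round(4),(M.T@(np.r_[t[:2],.0475]-s['ee_pos'])/.15).round(3))
print(s['ee_pos'])
```

```text
[0.34395023 0.41138037 0.02      ] [0.48898126 0.39730007 0.02      ] [0.32647031 0.25398488 0.        ] [0.4749883  0.25210589 0.02      ] 0.14571292231915772
xaxis [ 0.99532033 -0.09663041 -0.        ]
0.061 [0.4106 0.3436 0.02  ] [-0.207  0.906 -0.069]
0.115 [0.4054 0.2899 0.02  ] [ 0.153  0.906 -0.066]
0.169 [0.4001 0.2361 0.02  ] [ 0.513  0.906 -0.063]
[0.41771232 0.31182178 0.1833407 ]
```

```bash
python3 -m inch '[{"dx":-0.1,"dy":0,"dz":-0.03,"turn":0,"jaw":1},{"dx":-0.2,"dy":0.1,"dz":-0.07,"turn":0,"jaw":1},{"dx":-0.2,"dy":0.3,"dz":-0.07,"turn":0,"jaw":1},{"dx":-0.2,"dy":0.5,"dz":-0.07,"turn":0,"jaw":1},{"dx":-0.2,"dy":0.7,"dz":-0.07,"turn":0,"jaw":1},{"dx":-0.2,"dy":0.8,"dz":-0.07,"turn":0,"jaw":1},{"dx":-0.2,"dy":0.85,"dz":-0.07,"turn":0,"jaw":1},{"dx":-0.2,"dy":0.89,"dz":-0.07,"turn":0,"jaw":1},{"dx":-0.2,"dy":0.89,"dz":-0.07,"turn":0,"jaw":1},{"dx":-0.2,"dy":0.89,"dz":-0.07,"turn":0,"jaw":1}]'
```

```text
time: 12.3
ee_pos: [0.4114, 0.3431, 0.051]
orientation: [0.473, -0.525, 0.525, -0.474]
force: [1.1, 0.3, -1.6]
gripper_width: 0.056
```

```bash
python3 -m inch '[{"dx":0,"dy":0.01,"dz":0,"turn":0,"jaw":1},{"dx":0,"dy":0.02,"dz":0,"turn":0,"jaw":1},{"dx":0,"dy":0.03,"dz":0,"turn":0,"jaw":1},{"dx":0,"dy":0.03,"dz":0,"turn":0,"jaw":1}]'
```

```text
time: 12.63
ee_pos: [0.411, 0.3429, 0.0462]
orientation: [0.474, -0.525, 0.525, -0.474]
force: [-0.7, 0.4, -2.4]
gripper_width: 0.0557
```

```bash
python3 -m inch '[{"dx":0,"dy":0.01,"dz":0,"turn":0,"jaw":1},{"dx":0,"dy":0.02,"dz":0,"turn":0,"jaw":1},{"dx":0,"dy":0.02,"dz":0,"turn":0,"jaw":1},{"dx":0,"dy":0.02,"dz":0,"turn":0,"jaw":1}]'
```

```text
time: 12.97
ee_pos: [0.4112, 0.3429, 0.045]
orientation: [0.474, -0.525, 0.525, -0.474]
force: [-5.0, -4.8, 24.1]
gripper_width: 0.0562
```

```bash
python3 -m inch '[{"dx":0,"dy":0,"dz":0,"turn":0,"jaw":0.3},{"dx":0,"dy":0,"dz":0,"turn":0,"jaw":-0.3},{"dx":0,"dy":0,"dz":0,"turn":0,"jaw":-1},{"dx":0,"dy":0,"dz":0,"turn":0,"jaw":-1},{"dx":0,"dy":0,"dz":0,"turn":0,"jaw":-1},{"dx":0,"dy":-0.1,"dz":0,"turn":0,"jaw":-1},{"dx":0,"dy":-0.3,"dz":0,"turn":0,"jaw":-1},{"dx":0,"dy":-0.55,"dz":0,"turn":0,"jaw":-1},{"dx":0,"dy":-0.8,"dz":0,"turn":0,"jaw":-1},{"dx":0,"dy":-0.8,"dz":0,"turn":0,"jaw":-1}]'
python3 - <<'E'
from h import *
s=sense();print(s['ee_pos'],s['gripper_width'],s['force'])
C=cam('wrist'); im=read_camera('wrist'); d=cut_out('tin_a','wrist'); print([(x['p'],x['bbox']) for x in d[:3]]); cv2.imwrite('pics/w6.png',im)
E
python3 -m inch '[{"dx":0.15,"dy":0,"dz":0.05,"turn":0,"jaw":-1},{"dx":0.4,"dy":0,"dz":0.1,"turn":0,"jaw":-1},{"dx":0.65,"dy":0,"dz":0.2,"turn":0,"jaw":-1},{"dx":0.9,"dy":0,"dz":0.3,"turn":0,"jaw":-1},{"dx":1,"dy":0,"dz":0.3,"turn":0,"jaw":-1}]'
python3 -m inch '[{"dx":0.25,"dy":0,"dz":0.05,"turn":0,"jaw":-1},{"dx":0.5,"dy":0,"dz":0.1,"turn":0,"jaw":-1},{"dx":0.75,"dy":0,"dz":0.2,"turn":0,"jaw":-1},{"dx":1,"dy":0,"dz":0.3,"turn":0,"jaw":-1}]'
python3 -m inch '[{"dx":0.15,"dy":0,"dz":0.05,"turn":-0.03,"jaw":-1},{"dx":0.3,"dy":0,"dz":0.1,"turn":-0.07,"jaw":-1},{"dx":0.5,"dy":0,"dz":0.15,"turn":-0.11,"jaw":-1},{"dx":0.6,"dy":0,"dz":0.2,"turn":-0.15,"jaw":-1},{"dx":0.62,"dy":0,"dz":0.2,"turn":-0.19,"jaw":-1},{"dx":0.62,"dy":0,"dz":0.2,"turn":-0.23,"jaw":-1},{"dx":0.62,"dy":0,"dz":0.2,"turn":-0.27,"jaw":-1},{"dx":0.62,"dy":0,"dz":0.2,"turn":-0.28,"jaw":-1},{"dx":0.62,"dy":0,"dz":0.2,"turn":-0.28,"jaw":-1},{"dx":0.62,"dy":0,"dz":0.2,"turn":-0.28,"jaw":-1}]'
python3 - <<'E'
from h import *
s=sense();print(s['ee_pos'],s['q'].round(2)); print(R.from_quat(s['orientation']).as_matrix().round(3))
C=cam('wrist'); im=read_camera('wrist'); cv2.imwrite('pics/w7.png',np.hstack([im,cv2.resize(cv2.imread('pics/w6.png'),(160,400))]) )
w6=cv2.resize(cv2.imread('pics/w6.png'),(320,200)); cv2.imwrite('pics/w7.png',np.vstack([im,np.hstack([w6,np.zeros((200,320,3),np.uint8)])]))
E
```

```text
time: 13.8
ee_pos: [0.414, 0.3454, 0.1691]
orientation: [0.47, -0.524, 0.525, -0.478]
force: [1.6, 1.3, 0.8]
gripper_width: 0.0853
[0.41399045 0.34535109 0.16911439] 0.08527655088042531 [1.56351234 1.30338042 0.77077694]
[(0.88, [279.0, 161.8, 85.1, 95.9])]
time: 14.32
ee_pos: [0.4405, 0.1854, 0.1613]
orientation: [-0.475, 0.525, -0.525, 0.473]
force: [0.1, 0.2, 0.6]
gripper_width: 0.0858
time: 14.65
ee_pos: [0.4687, 0.0335, 0.1613]
orientation: [-0.475, 0.525, -0.524, 0.473]
force: [-0.1, 0.5, -0.7]
gripper_width: 0.0856
time: 15.48
ee_pos: [0.4896, -0.0602, 0.1616]
orientation: [0.652, -0.274, 0.273, -0.652]
force: [0.7, -0.1, 0.1]
gripper_width: 0.0851
[ 0.48961667 -0.06020516  0.1615799 ] [-0.15  0.37  1.98  0.    0.8  -0.92]
[[ 0.701 -0.003  0.713]
 [-0.713  0.     0.701]
 [-0.002 -1.    -0.002]]
```

View pics/w7.png

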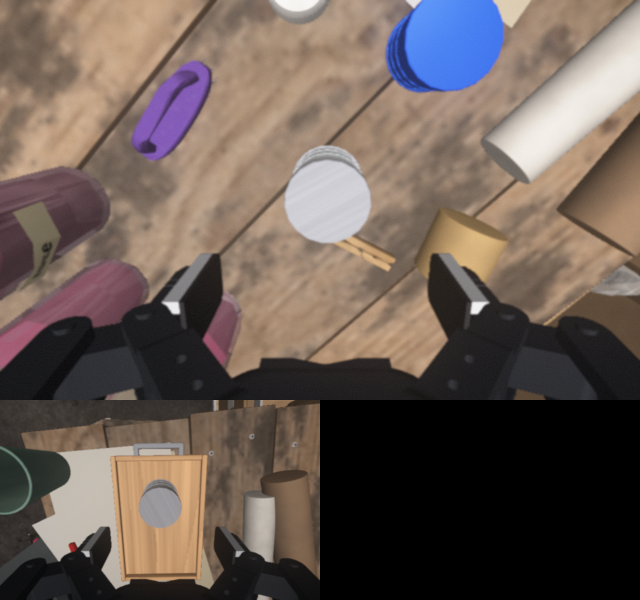

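The first light tin stands upright in the tray. The next tin's lid is at (328,194), the peg is below it at (370,255) and the tape roll at (460,240). I'll check the finger clearances in the tool frame.

Run:
```python
from h import *
C=cam('wrist'); s=sense(); M=R.from_quat(s['orientation']).as_matrix(); p=s['ee_pos']
q=onz(C,328,194.5,.066); print(q.round(4),(M.T@(np.r_[q[:2],.036]-p)/.15).round(3))
for u,v,z in [(340,238,.006),(395,262,.006),(385,270,.006),(418,260,0),(440,208,.05),(415,250,.05)]:
    print((M.T@(onz(C,u,v,z)-q)*1000).round(0))
```

```text
[ 0.4849 -0.0527  0.066 ] [-0.057  0.839  0.013]
[56. 60. 11.]
[79. 60. 60.]
[87. 60. 51.]
[80. 66. 81.]
[15. 16. 79.]
[47. 16. 64.]
```

```bash
python3 -m inch '[{"dx":-0.06,"dy":0.05,"dz":0.01,"turn":0,"jaw":-1},{"dx":-0.06,"dy":0.3,"dz":0.01,"turn":0,"jaw":-1},{"dx":-0.06,"dy":0.55,"dz":0.01,"turn":0,"jaw":-1},{"dx":-0.06,"dy":0.83,"dz":0.01,"turn":0,"jaw":-1},{"dx":-0.06,"dy":0.83,"dz":0.01,"turn":0,"jaw":-1},{"dx":-0.06,"dy":0.83,"dz":0.01,"turn":0,"jaw":-1}]' 60
python3 -m inch '[{"dx":0,"dy":0,"dz":0,"turn":0,"jaw":0},{"dx":0,"dy":0,"dz":0,"turn":0,"jaw":1},{"dx":0,"dy":0,"dz":0,"turn":0,"jaw":1},{"dx":0,"dy":0,"dz":0,"turn":0,"jaw":1},{"dx":0,"dy":0,"dz":0,"turn":0,"jaw":1},{"dx":0,"dy":0,"dz":0,"turn":0,"jaw":1},{"dx":0,"dy":0,"dz":0,"turn":0,"jaw":1},{"dx":0,"dy":0,"dz":0,"turn":0,"jaw":1}]' 60
python3 -m inch '[{"dx":0,"dy":-0.1,"dz":0,"turn":0,"jaw":1},{"dx":0,"dy":-0.3,"dz":0,"turn":0,"jaw":1},{"dx":0,"dy":-0.6,"dz":0,"turn":0,"jaw":1},{"dx":0,"dy":-0.9,"dz":0,"turn":0,"jaw":1},{"dx":0,"dy":-1,"dz":0,"turn":0,"jaw":1},{"dx":0,"dy":-1,"dz":0,"turn":0,"jaw":1},{"dx":0,"dy":-1,"dz":0,"turn":0,"jaw":1},{"dx":0,"dy":-1,"dz":0,"turn":0,"jaw":1}]' 60
python3 - <<'E'
from h import *
for i in range(3): s=sense(); print(s['ee_pos'],s['force'].round(2)); read_camera('top')
M=R.from_quat(s['orientation']).as_matrix(); print(M.round(3))
print((M.T@(np.array([.400,.236,.12])-s['ee_pos'])/.15).round(3))
E
```

```text
time: 16.03
ee_pos: [0.4823, -0.0521, 0.036]
orientation: [0.653, -0.276, 0.27, -0.652]
force: [0.3, 0.5, 1.1]
gripper_width: 0.0855
time: 16.7
ee_pos: [0.487, -0.0532, 0.0416]
orientation: [-0.652, 0.271, -0.275, 0.653]
force: [-1.2, -1.6, 8.5]
gripper_width: 0.0562
time: 17.37
ee_pos: [0.4846, -0.0528, 0.1887]
orientation: [-0.652, 0.273, -0.273, 0.652]
force: [-0.7, -0.7, -2.7]
gripper_width: 0.0566
[ 0.48458614 -0.05275716  0.18873721] [-0.7  -0.67 -2.75]
[ 0.48417352 -0.0527065   0.18784388] [ 0.05 -0.5  -3.15]
[ 0.4840981 -0.0527074  0.1873563] [-1.17 -0.32 -2.42]
[[ 0.702 -0.002  0.712]
 [-0.712  0.     0.702]
 [-0.002 -1.    -0.001]]
[-1.764  0.451  0.952]
```

The second tin reads about 2.6 N, so it is light too. It goes to the right half of the tray.

```bash
python3 -m inch '[{"dx":-0.1,"dy":0,"dz":0.05,"turn":0,"jaw":1},{"dx":-0.25,"dy":0,"dz":0.13,"turn":0,"jaw":1},{"dx":-0.45,"dy":0,"dz":0.24,"turn":0,"jaw":1},{"dx":-0.65,"dy":0,"dz":0.35,"turn":0,"jaw":1},{"dx":-0.82,"dy":0,"dz":0.45,"turn":0,"jaw":1},{"dx":-0.95,"dy":0,"dz":0.5,"turn":0,"jaw":1}]'
python3 -m inch '[{"dx":-0.15,"dy":0,"dz":0.08,"turn":0.03,"jaw":1},{"dx":-0.3,"dy":0,"dz":0.16,"turn":0.06,"jaw":1},{"dx":-0.45,"dy":0,"dz":0.25,"turn":0.1,"jaw":1},{"dx":-0.6,"dy":0,"dz":0.34,"turn":0.14,"jaw":1},{"dx":-0.75,"dy":0,"dz":0.41,"turn":0.18,"jaw":1},{"dx":-0.81,"dy":0,"dz":0.45,"turn":0.22,"jaw":1},{"dx":-0.81,"dy":0,"dz":0.45,"turn":0.26,"jaw":1},{"dx":-0.81,"dy":0,"dz":0.45,"turn":0.28,"jaw":1},{"dx":-0.81,"dy":0,"dz":0.45,"turn":0.28,"jaw":1},{"dx":-0.81,"dy":0,"dz":0.45,"turn":0.28,"jaw":1}]'
python3 - <<'E'
from h import *
s=sense(); M=R.from_quat(s['orientation']).as_matrix(); print(M.round(3),s['ee_pos'])
print((M.T@(np.array([.4005,.236,.05])-s['ee_pos'])/.15).round(3))
C=cam('wrist'); cv2.imwrite('pics/w8.png',read_camera('wrist'))
E
```

```text
time: 18.02
ee_pos: [0.4375, 0.1032, 0.1872]
orientation: [0.653, -0.273, 0.272, -0.652]
force: [0.6, -0.6, -2.1]
gripper_width: 0.0566
time: 18.85
ee_pos: [0.4009, 0.235, 0.1874]
orientation: [-0.475, 0.524, -0.524, 0.474]
force: [-0.5, 0.9, -1.9]
gripper_width: 0.0564
[[-0.099 -0.002  0.995]
 [-0.995 -0.001 -0.099]
 [ 0.001 -1.    -0.002]] [0.40085458 0.23497737 0.18736929]
[-0.008  0.916 -0.001]
```

View pics/w8.png

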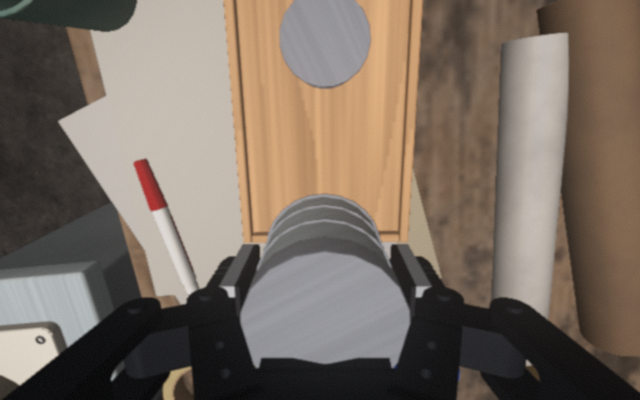

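The placed tin's lid is at (325,38). The tray's near end wall shows at v≈235-242. I'll check that end against the planned spot.

Run:
```python
from h import *
C=cam('wrist'); s=sense(); p=s['ee_pos']
print('near end', onz(C,250,236,.02),onz(C,405,233,.02),onz(C,250,243,.0)); print('tin1 lid',onz(C,325,38,.074)); print('target floor',proj(C,[p[0],p[1],.008]), 'tin base edge nearest end', proj(C,[p[0],p[1]-.029,.008]))
print(onz(C,232,100,.02),onz(C,415,100,.02))
```

```text
near end [0.328165   0.19063538 0.02      ] [0.46672445 0.17965163 0.02      ] [0.3215138  0.17546478 0.        ]
tin1 lid [0.41086112 0.339142   0.074     ]
target floor (np.float64(325.77597162830756), np.float64(177.22342472261545)) tin base edge nearest end (np.float64(328.9402352522726), np.float64(208.03143207899302))
[0.33267255 0.30858725 0.02      ] [0.47884766 0.29385177 0.02      ]
```

```bash
python3 -m inch '[{"dx":0,"dy":0.15,"dz":0,"turn":0,"jaw":1},{"dx":0,"dy":0.35,"dz":0,"turn":0,"jaw":1},{"dx":0,"dy":0.55,"dz":0,"turn":0,"jaw":1},{"dx":0,"dy":0.7,"dz":0,"turn":0,"jaw":1},{"dx":0,"dy":0.8,"dz":0,"turn":0,"jaw":1},{"dx":0,"dy":0.85,"dz":0,"turn":0,"jaw":1},{"dx":0,"dy":0.88,"dz":0,"turn":0,"jaw":1},{"dx":0,"dy":0.88,"dz":0,"turn":0,"jaw":1},{"dx":0,"dy":0.88,"dz":0,"turn":0,"jaw":1}]'
python3 -m inch '[{"dx":0,"dy":0.01,"dz":0,"turn":0,"jaw":1},{"dx":0,"dy":0.02,"dz":0,"turn":0,"jaw":1},{"dx":0,"dy":0.02,"dz":0,"turn":0,"jaw":1}]'
```

```text
time: 19.65
ee_pos: [0.4018, 0.2354, 0.0569]
orientation: [0.474, -0.525, 0.525, -0.474]
force: [0.6, -0.4, -1.7]
gripper_width: 0.0563
time: 19.9
ee_pos: [0.4017, 0.2354, 0.0539]
orientation: [0.474, -0.525, 0.525, -0.474]
force: [-0.6, -0.4, -2.0]
gripper_width: 0.056
```

```bash
python3 -m inch '[{"dx":0,"dy":0.01,"dz":0,"turn":0,"jaw":1},{"dx":0,"dy":0.02,"dz":0,"turn":0,"jaw":1},{"dx":0,"dy":0.02,"dz":0,"turn":0,"jaw":1}]'
python3 -m inch '[{"dx":0,"dy":0.005,"dz":0,"turn":0,"jaw":1},{"dx":0,"dy":0.01,"dz":0,"turn":0,"jaw":1},{"dx":0,"dy":0.01,"dz":0,"turn":0,"jaw":1}]'
```

```text
time: 20.15
ee_pos: [0.4013, 0.2352, 0.0503]
orientation: [-0.474, 0.525, -0.525, 0.474]
force: [0.1, 0.5, -1.2]
gripper_width: 0.0564
time: 20.4
ee_pos: [0.4014, 0.2354, 0.0496]
orientation: [-0.474, 0.525, -0.525, 0.474]
force: [-3.2, -0.1, 11.2]
gripper_width: 0.0561
```

```bash
python3 -m inch '[{"dx":0,"dy":0,"dz":0,"turn":0,"jaw":0.3},{"dx":0,"dy":0,"dz":0,"turn":0,"jaw":-0.3},{"dx":0,"dy":0,"dz":0,"turn":0,"jaw":-1},{"dx":0,"dy":0,"dz":0,"turn":0,"jaw":-1},{"dx":0,"dy":0,"dz":0,"turn":0,"jaw":-1},{"dx":0,"dy":-0.1,"dz":0,"turn":0,"jaw":-1},{"dx":0,"dy":-0.3,"dz":0,"turn":0,"jaw":-1},{"dx":0,"dy":-0.55,"dz":0,"turn":0,"jaw":-1},{"dx":0,"dy":-0.8,"dz":0,"turn":0,"jaw":-1},{"dx":0,"dy":-0.8,"dz":0,"turn":0,"jaw":-1},{"dx":0,"dy":-0.8,"dz":0,"turn":0,"jaw":-1}]'
python3 - <<'E'
from h import *
s=sense();print(s['ee_pos'],s['force']); cv2.imwrite('pics/w9.png',read_camera('wrist'))
E
python3 -m inch '[{"dx":0.2,"dy":0,"dz":0.23,"turn":0,"jaw":-1},{"dx":0.4,"dy":0,"dz":0.45,"turn":0,"jaw":-1},{"dx":0.6,"dy":0,"dz":0.7,"turn":0,"jaw":-1},{"dx":0.8,"dy":0,"dz":0.93,"turn":0,"jaw":-1},{"dx":0.8,"dy":0,"dz":0.93,"turn":0,"jaw":-1}]'
python3 -m inch '[{"dx":0.2,"dy":0,"dz":0.23,"turn":0,"jaw":-1},{"dx":0.4,"dy":0,"dz":0.45,"turn":0,"jaw":-1},{"dx":0.6,"dy":0,"dz":0.7,"turn":0,"jaw":-1},{"dx":0.8,"dy":0,"dz":0.93,"turn":0,"jaw":-1},{"dx":0.8,"dy":0,"dz":0.93,"turn":0,"jaw":-1}]'
```

```text
time: 21.32
ee_pos: [0.4027, 0.2359, 0.171]
orientation: [0.472, -0.524, 0.525, -0.476]
force: [0.2, -0.8, -0.0]
gripper_width: 0.0857
[0.40272394 0.23591336 0.17096048] [ 0.21068245 -0.820632   -0.04705087]
time: 21.78
ee_pos: [0.5302, 0.0985, 0.1671]
orientation: [0.474, -0.525, 0.525, -0.473]
force: [0.1, 0.8, 0.7]
gripper_width: 0.0852
time: 22.2
ee_pos: [0.6568, -0.0357, 0.1664]
orientation: [-0.474, 0.525, -0.525, 0.473]
force: [-0.4, 0.3, 0.9]
gripper_width: 0.0853
```

View pics/w9.png

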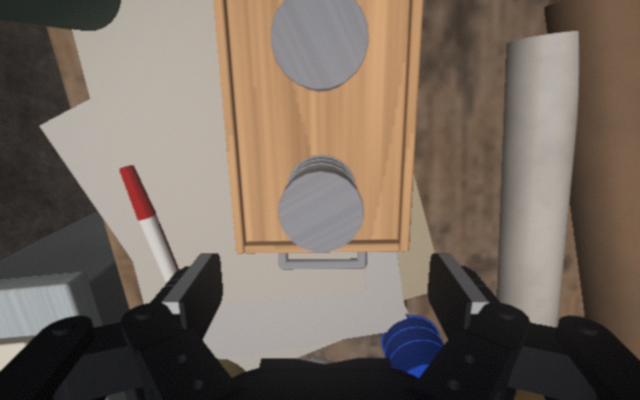

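Both light tins stand upright inside the tray, with lids at (320,40) and (321,208). Next I go back to the heavy tin.

```bash
python3 -m inch '[{"dx":0.2,"dy":0,"dz":0,"turn":0,"jaw":-1},{"dx":0.4,"dy":0,"dz":0,"turn":0,"jaw":-1},{"dx":0.65,"dy":0,"dz":0,"turn":0,"jaw":-1},{"dx":0.9,"dy":0,"dz":0,"turn":0,"jaw":-1},{"dx":1,"dy":0,"dz":0,"turn":0,"jaw":-1}]'
python3 -m inch '[{"dx":0.1,"dy":0,"dz":0,"turn":0.03,"jaw":-1},{"dx":0.2,"dy":0,"dz":0,"turn":0.07,"jaw":-1},{"dx":0.3,"dy":0,"dz":0,"turn":0.11,"jaw":-1},{"dx":0.4,"dy":0,"dz":0,"turn":0.15,"jaw":-1},{"dx":0.5,"dy":0,"dz":0,"turn":0.19,"jaw":-1},{"dx":0.6,"dy":0,"dz":0,"turn":0.23,"jaw":-1},{"dx":0.7,"dy":0,"dz":0,"turn":0.27,"jaw":-1},{"dx":0.76,"dy":0,"dz":0,"turn":0.31,"jaw":-1},{"dx":0.76,"dy":0,"dz":0,"turn":0.35,"jaw":-1},{"dx":0.76,"dy":0,"dz":0,"turn":0.39,"jaw":-1},{"dx":0.76,"dy":0,"dz":0,"turn":0.43,"jaw":-1},{"dx":0.76,"dy":0,"dz":0,"turn":0.47,"jaw":-1}]'
python3 -m inch '[{"dx":0,"dy":0,"dz":0,"turn":0,"jaw":-1},{"dx":0,"dy":0,"dz":0,"turn":0,"jaw":-1}]'
python3 - <<'E'
from h import *
s=sense(); M=R.from_quat(s['orientation']).as_matrix(); print(M.round(3),s['ee_pos'])
C=cam('wrist'); cv2.imwrite('pics/w10.png',read_camera('wrist'))
print((M.T@(np.array([.628,-.296,.034])-s['ee_pos'])/.15).round(3))
E
```

```text
time: 22.62
ee_pos: [0.6376, -0.1849, 0.1661]
orientation: [-0.474, 0.526, -0.524, 0.472]
force: [0.5, 0.4, 0.3]
gripper_width: 0.0853
time: 23.62
ee_pos: [0.6269, -0.2938, 0.1662]
orientation: [0.001, 0.708, -0.706, -0.003]
force: [-0.3, 0.7, 0.2]
gripper_width: 0.0854
time: 23.78
ee_pos: [0.6272, -0.2939, 0.167]
orientation: [-0.002, 0.708, -0.707, 0.0]
force: [0.1, 0.4, -0.1]
gripper_width: 0.0853
[[-1.    -0.003  0.004]
 [-0.004  0.001 -1.   ]
 [ 0.003 -1.    -0.001]] [ 0.62720405 -0.29388104  0.166958  ]
[-0.008  0.886  0.015]
```

View pics/w10.png

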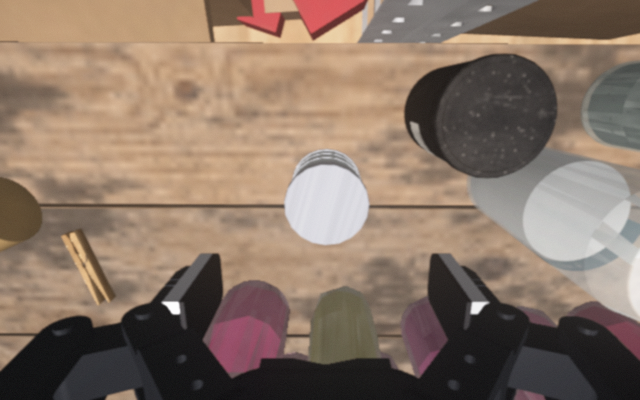

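The heavy tin is upright with its lid at (327,203), centred between the fingers.

```bash
python3 -m inch '[{"dx":-0.01,"dy":0.2,"dz":0.01,"turn":0,"jaw":-1},{"dx":-0.01,"dy":0.4,"dz":0.01,"turn":0,"jaw":-1},{"dx":-0.01,"dy":0.6,"dz":0.01,"turn":0,"jaw":-1},{"dx":-0.01,"dy":0.87,"dz":0.01,"turn":0,"jaw":-1},{"dx":-0.01,"dy":0.87,"dz":0.01,"turn":0,"jaw":-1},{"dx":-0.01,"dy":0.87,"dz":0.01,"turn":0,"jaw":-1}]' 70
python3 -m inch '[{"dx":0,"dy":0,"dz":0,"turn":0,"jaw":0},{"dx":0,"dy":0,"dz":0,"turn":0,"jaw":1},{"dx":0,"dy":0,"dz":0,"turn":0,"jaw":1},{"dx":0,"dy":0,"dz":0,"turn":0,"jaw":1},{"dx":0,"dy":0,"dz":0,"turn":0,"jaw":1},{"dx":0,"dy":0,"dz":0,"turn":0,"jaw":1},{"dx":0,"dy":0,"dz":0,"turn":0,"jaw":1},{"dx":0,"dy":0,"dz":0,"turn":0,"jaw":1}]' 70
python3 -m inch '[{"dx":0,"dy":-0.1,"dz":0,"turn":0,"jaw":1},{"dx":0,"dy":-0.3,"dz":0,"turn":0,"jaw":1},{"dx":0,"dy":-0.55,"dz":0,"turn":0,"jaw":1},{"dx":0,"dy":-0.8,"dz":0,"turn":0,"jaw":1},{"dx":0,"dy":-1,"dz":0,"turn":0,"jaw":1}]' 70
python3 -m inch '[{"dx":0,"dy":-0.2,"dz":0,"turn":0,"jaw":1},{"dx":0,"dy":-0.4,"dz":0,"turn":0,"jaw":1},{"dx":0,"dy":-0.6,"dz":0,"turn":0,"jaw":1},{"dx":0,"dy":-0.6,"dz":0,"turn":0,"jaw":1},{"dx":0,"dy":-0.6,"dz":0,"turn":0,"jaw":1},{"dx":0,"dy":-0.6,"dz":0,"turn":0,"jaw":1},{"dx":0,"dy":-0.6,"dz":0,"turn":0,"jaw":1},{"dx":0,"dy":-0.6,"dz":0,"turn":0,"jaw":1}]' 70
python3 - <<'E'
from h import *
a=read_camera('wrist'); b=read_camera('scene'); cv2.imwrite('pics/f.png',np.vstack([cv2.resize(a,(480,300)),cv2.resize(b,(480,300))]))
s=sense(); print(s['ee_pos'],s['force'],s['gripper_width'],s['time'])
E
```

```text
time: 24.33
ee_pos: [0.6273, -0.2949, 0.0356]
orientation: [-0.003, 0.708, -0.706, -0.001]
force: [1.8, -0.3, -0.3]
gripper_width: 0.0855
time: 25.0
ee_pos: [0.6311, -0.2963, 0.0418]
orientation: [-0.001, -0.707, 0.708, -0.002]
force: [-1.0, 3.1, 6.4]
gripper_width: 0.056
time: 25.42
ee_pos: [0.6296, -0.2963, 0.1928]
orientation: [-0.001, -0.707, 0.708, -0.001]
force: [1.3, -0.4, -4.8]
gripper_width: 0.0561
time: 26.08
ee_pos: [0.6283, -0.2955, 0.2761]
orientation: [-0.001, 0.708, -0.706, -0.001]
force: [-0.6, -0.9, -6.1]
gripper_width: 0.056
[ 0.62874309 -0.29569345  0.27658981] [ 0.45286171 -0.36801835 -6.50341916] 0.0562784988976278 26.1833
```

Run:
```python
from h import *
look('scene',['tin_a','peg','cap','brush'],.04,5)
s=sense(); print(s['ee_pos'],s['force'].round(1),s['time'])
print(finish_job())
```

```text
tin_a 0.81 [240. 324.  39.  43.] [0.41  0.339 0.04 ]
tin_a 0.76 [316. 213.  24.  36.] [0.465 0.07  0.04 ]
tin_a 0.65 [359.  19.  24.  37.] [ 0.843 -0.653  0.04 ]
tin_a 0.57 [287. 284.  29.  37.] [0.403 0.232 0.04 ]
peg 0.71 [324. 176.  28.  14.] [ 0.53  -0.052  0.04 ]
cap 0.81 [362. 233.  19.  25.] [0.369 0.044 0.04 ]
brush 0.91 [393. 192.  22.  31.] [ 0.369 -0.086  0.04 ]
[ 0.62937459 -0.29594387  0.27804704] [-0.3 -0.2 -5.9] 26.4333
the job is handed in; nothing more can be done
None
```

I handed the job in at 26.4 s. The two light tins are upright in the tray, and the gripper is holding the heavy one upright over the bench.

- **Weighing:** I lifted all three tins. The right-most read about 6.1 N (roughly 0.6 kg) and I set it back on the bench; the other two read about 2.4 N and 2.6 N.
- **Light tins:** The wrist picture after release showed both standing inside the tray. A last scene-camera check put them at (0.410, 0.339) and (0.403, 0.232), about 4 mm or less from where I placed them.
- **Heavy tin:** It was picked up last. At hand-in its underside was about 23 cm up, with about 6 N on the wrist and the fingers 56 mm apart.
- **Bystanders:** The cap and brush were found within about 6 mm of where they started. The blue tin read about 1 cm off, which I take to be detector scatter since I never worked beside it. The peg's box was also about 1.7 cm off and wider, because the tin that had hidden part of it is gone.

**Checks that fell short:**
- The viewer had reached its 12-picture limit, so the last check was by numbers only, without looking at a picture.
- Setting tins down pressed harder than I wanted. Wrist force peaked at about 33 N on the heavy tin's first set-down and 24 N on the first light tin, so I lowered the second light tin in smaller steps (about 11 N).

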